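Close the order crate and drop its gate bar

TASK

Finish packing the slatted order crate: gently slide the gold gift box with the red ribbon the rest of the way back into its place, swing the gate shut, and with the drop bar lifted over the keeper let it fall fully into the keeper's notch so the gate stays shut by itself. Feel for the notch without forcing the bar or the box, leave the tin and the ribbon spool beside the crate alone, and let go of everything.

Things in the scene. Friction and masses are not known exactly. Their poses are not given: they have to be found in the camera images.
- crate: Fixed slatted crate of light wood, 186 mm deep (x), 140 mm wide (y), 90 mm high; walls and floor 8 mm. Origin: middle of its front opening, on the counter; x points into the crate, y to its left, z up. The gate hangs 14 mm in front of the opening. Three packed gift boxes are fixed inside: two at the right, one at the back left.
- free_place (a point): Point on the crate floor where the gold box's origin is when it is home, touching the packed box behind it: crate x 0.052, y 0.030, z 0.008; axes as the crate's. The free lane runs from y -0.009 to 0.062 in the crate.
- gift_box: Loose gold carton with a red ribbon, about 0.18 kg, 56 x 90 x 60 mm without its bow (85 mm high with it). Origin: centre of its underside; its 90 mm length is its own y axis and lies along the crate's x. It starts on the crate floor sticking out of the opening, 30 to 42 mm short of home.
- gate (a joint): Opening angle of the gate, rad: 0 = parallel to the opening, grows as it opens towards the robot (counter-clockwise from above), range -0.09 to 1.15; starts at 0.8 to 0.95. A spring hinge pushes it open: nearly shut, closing it takes about 0.45 N m, and unless latched it opens again by itself. Latched, it rests between -0.085 and 0.085, depending on the keeper.
- gate_hinge (a point): Point on the gate's vertical hinge axis, at crate x -0.019, y -0.070, z 0.052; turns with the gate. Its y runs along the gate to the free edge (gate 140 mm long, 10 mm thick, top edge 92 mm above the counter); its -x points out of the gate's outer face.
- latch (a joint): Angle of the steel drop bar relative to the gate, rad: 0 = level, as when it lies on the floor of the keeper's notch; positive = free (left) end lifted; range -0.05 to 0.26. Nothing holds it up: it falls by its own weight (0.14 kg with the knob), down to -0.05 where there is no keeper below it.
- bar_pivot (a point): Pivot of the drop bar, in its mid-plane; in the gate_hinge frame at x -0.011, y 0.017, z 0. Its axes turn with the bar: y along the bar, x across it into the gate. The bar is 6 mm thick (x), 14 mm high (z), its free end 150 mm from the pivot; it lies 3 mm in front of the gate's outer face.
- knob (a point): Middle of the black cylindrical knob on the drop bar, 14 mm diameter, 34 mm long, standing straight out (-x) of the bar's outer face; take it from above, fingers closing along the bar. In the gate_hinge frame at x -0.031, y 0.097, z 0 when latch is 0; 80 mm from the pivot, 17 mm out from the bar's outer face. Axes as the bar's.
- keeper_mean (a point): Middle of the notch floor if the steel keeper sat at the middle of its slot: crate x -0.030, y 0.082, z 0.045; axes as the crate's. The true keeper is screwed firmly up to 10 mm nearer or farther along the crate's x, which is not measured. The notch is open at the top, 9 mm wide along x and 14 mm long in y, 135 mm from the bar's pivot.
- keeper_plate: Dark slotted plate, 90 x 3 x 26 mm, fixed outside on the crate's left wall; origin at its middle. It carries the keeper. The keeper's front horn (robot side) is 6 mm thick and rises 12 mm above the notch floor; its back stop rises 38 mm. So a bar lifted to latch 0.11 to 0.25 clears the horn and then meets the back stop.
- green_tin: Loose round green tin, 57 mm diameter, 60 mm high, on the counter left of the crate; origin: centre of its underside.
- red_spool: Loose spool of red ribbon, 63 mm diameter, 22 mm high, on the counter to the right and in front of the crate; origin: on its underside.
Things that resemble listed ones, but are neither listed nor needed, are in the scene too. What is shaped like the gift_box but blue or orange is not meant.

How it is judged (in metres and radians):
On the way, in this order (a step that is already met when the one before it is completed fails the run):
1. the gold gift box is slid home in the crate (x of gift_box in the frame of crate above 0.045 m and z of gift_box in the frame of crate below 0.012 m), for 0.2 s.
2. the gate is swung nearly shut with the drop bar lifted above the horn of the keeper (value of joint gate below 0.1 rad and value of joint latch above 0.085 rad), for 0.1 s.
At the end, for the whole second after the job is handed in: Robot clear; the gate stays shut by itself (gate within 0.085 rad of 0), the drop bar lies on the floor of the keeper's notch (latch within 0.025 rad of 0), and the gold box stands upright and still on the crate floor within 7 mm of home (origin beyond crate x 0.045) (all of step 1 and value of joint latch between -0.025 and 0.025 rad and value of joint gate between -0.085 and 0.085 rad and angle between gift_box's own z axis and vertical below 0.1 rad and linear speed of gift_box below 0.02 m/s); the robot touches nothing.
It fails at once if the drop bar is forced against its keeper with more than 15 N (contact force between latch and keeper_plate above 15 N).
It fails at once if the gift box is pushed or squeezed by the fingers with more than 20 N (contact force between gift_box and the fingers above 20 N).
It fails at once if the green tin is moved more than 15 mm or tipped (distance of green_tin from where it was at the start of the episode above 0.015 m or angle between green_tin's own z axis and vertical above 0.2 rad).
It fails at once if the ribbon spool is moved more than 15 mm (distance of red_spool from where it was at the start of the episode above 0.015 m).
It also fails if it takes over 72 s, if anything falls off the work surface, if the arm or the gripper's body presses on something with over 40 N, if the wrist force passes 120 N, or if a joint passes its speed limit or range.

ROBOT

A 7-joint arm with a two-finger parallel gripper is mounted at the origin on a cart in front of the work surface, level with it; the furniture and walls round the work are solid. World frame = base frame: x ahead of the robot, y to its left, z up, the work surface at z = 0. Lengths are in mm, angles in rad, forces in N, time in s.
With the tool pointing down it reaches from about 425 to 875 mm from the base axis. Payload 8.4 kg.
Tool frame: the origin (TCP) lies at the very end of the fingers, on their centre line; the grasp point (between the pads) lies 19 mm behind it (robot.hold_point_z is the distance from the TCP to the grasp point, in mm); z points along the fingers, y is the line along which they close (so a half turn about z gives the same grasp; the last joint's range is limited). The gripper opens to 87 mm and grips with 3 to 60 N. Pads are 19 mm wide; open, the fingers measure 117 mm over their backs; the gripper's body (75 mm by 190 mm) begins 51 mm behind the grasp point.
Start: joints at [-1.37, 0.333, 0.04, 1.465, -0.013, 1.343, -0.059], TCP at [191.965, 620.977, 222.546] pointing down, gripper open.
Joint ranges: [-2.58, 2.58], [-0.38, 2.09], [-1.3, 1.39], [0.25, 2.4], [-1.5, 4.64], [0.08, 2.09], [-2.65, 2.65]. Speed limits (rad/s): [2.22, 2.22, 2.79, 2.79, 3.14, 3.14, 3.14].

INTERFACE

Orientations are given as a unit quaternion [x, y, z, w].
In Python, from rig import robot gives the robot as it stands.
- The arm moves only by the tool apply_moves, never from a script. Its argument "increments" is a list of rows, each an object with "claw": the closure, from -1 (fully open) to 1 (shut), so that 0 is half open; "offset": the shift along the tool's x, y, z in cm, a list of three; "twist": the turn about the tool's z in rad. A call has exactly 8 rows; each row shifts and turns the commanded pose from where the row before left it, along the tool's axes as they then stand; what a row does not reach is not made up. A row lasts 1/8 s, in which the tool goes at most 62.5 mm and 10.7 degrees, less where a joint would pass 70% of its speed; a pose out of reach is approached as far as the arm can. A call with a gripper value outside its range is refused whole. The fingers move at their own pace and stop on an object; the grip force is fixed at half the most. Time passes only in rows, so rows that do not move let the fingers close, or fill a call up. It gives the time, the measured TCP pose, the force, the opening and the grip force at its end, in the units of the state.
- robot.read_state(): the state, without advancing time (a new reading comes with each control period).
- robot.snapshot(name): name is "scene" or "side" or "wrist"; returns (picture, depth): 400x640x3 uint8, blue, green, red; 400x640 float32, mm along the optical axis (not along the pixel's ray), 0 where there is no reading.
- robot.camera_params(name): a dict with "fovy" (degrees; the focal length in pixels is half the picture's height over the tangent of half this angle, whatever the lens; pixels are square), "cx", "cy" (the principal point, pixels), "R" (3x3) and "t" (3): a world point X has camera coordinates R X + t; the wrist camera has in their place "mount" (4x4, takes a point from camera to tool coordinates, whose origin is the TCP and whose axes are the flange's). Camera axes: x right, y down, z forward; pixel columns grow to the right and rows downward; lengths in mm; the calibration is good to about 2 mm. A picture is of the moment at which its call begins: read the wrist's pose just before it. camera_params takes no time and is no camera call.
- robot.job_done(): hands the job in; it is judged then, once.
The state is a dict: "time_s": time; "q": joint angles; "joint_velocities": joint speeds; "tau": joint torques, N m; "tcp_pos": TCP position; "eef_rot": TCP orientation; "wrist_force": force on the tool from outside, world axes, zero at the start; "torque": the same for the moment, N m; "opening": opening from 0.0 (shut) to 1.0 (fully open); "grip_force": force on a finger pad.
Only numpy, scipy, OpenCV 4.12 (cv2) and the standard library are available. Lean on these libraries where they do the work, as an engineer would, in place of code of your own. Each camera call takes 0.05 s, during which the arm holds its last target. There are 200 camera calls.

## Working session

There is one attempt and no reset: what is moved stays moved. The work goes in short steps, Python scripts to look and compute and a tool call to move; the robot and the scene stay as the last step left them, time stands still between calls to the robot, and variables do not carry over. Pictures are saved under pics/ and viewed, at most 10 in all, crops included, and the job is handed in when it is done.

Besides the shell and the picture viewer there is one more tool, called after "Emit:" as name(argument=value, ...), one argument or row to a line, values as JSON. apply_moves: Moves the arm, as the interface text tells. Its arguments: {"type":"object","properties":{"increments":{"type":"array","items":{"type":"object","properties":{"claw":{"type":"number"},"offset":{"type":"array","items":{"type":"number"}},"twist":{"type":"number"}}}}},"required":["increments"]}

```bash
mkdir -p pics; ls
cat > h.py <<'E'
import numpy as np, cv2
from rig import robot
from scipy.spatial.transform import Rotation as Rn
def cam(n):
    p=robot.camera_params(n); f=200/np.tan(np.radians(p['fovy'])/2); return p,f
def pts(n,depth,pose=None):
    p,f=cam(n); v,u=np.mgrid[0:400,0:640]
    c=np.stack([(u-p['cx'])/f*depth,(v-p['cy'])/f*depth,depth],-1)
    if 'R' in p: return (c-np.array(p['t']))@np.array(p['R'])
    M=np.array(p['mount']); t=c@M[:3,:3].T+M[:3,3]
    return t@Rn.from_quat(pose['eef_rot']).as_matrix().T+np.array(pose['tcp_pos'])
E
python3 - <<'E'
from h import *
s=robot.read_state(); print(s)
for n in ["scene","side"]:
    im,d=robot.snapshot(n); cv2.imwrite(f'pics/{n}0.png',im); np.save(f'{n}0.npy',d); p=robot.camera_params(n); print(n,p)
E
```

```text
pics
{'time_s': 0.0, 'q': array([-1.37019728,  0.3339056 ,  0.03990128,  1.46628824, -0.01335765,
        1.34327562, -0.05849651]), 'joint_velocities': array([ 0.00039911,  0.0003687 , -0.00022847,  0.00037965,  0.00255117,
       -0.00074365, -0.00010215]), 'tau': array([-5.64404509e-04, -6.56355071e+01,  1.33508340e+00, -4.03808320e+01,
       -5.96563378e-02,  4.48650413e-02,  1.14243232e-04]), 'tcp_pos': array([191.88446358, 620.54164861, 221.65478697]), 'eef_rot': array([ 1.49353735e-01,  9.88783501e-01, -8.04821537e-04, -4.09201423e-05]), 'wrist_force': array([-0.38744945, -0.56831423, -0.78397163]), 'torque': array([-0.0113725 , -0.01652753, -0.02022718]), 'grip_force': 0.0, 'opening': 0.9937659115915439}
scene {'fovy': 52.47857604185714, 'cx': 326.86961327835064, 'cy': 200.06733440235078, 'R': array([[ 0.90911962, -0.41649575,  0.00572838],
       [-0.28083918, -0.62305143, -0.73002484],
       [ 0.30762132,  0.66207115, -0.6833966 ]]), 't': array([-552.03130076,  312.92625261,  643.34172945])}
side {'fovy': 45.86559398209877, 'cx': 322.3475044627422, 'cy': 197.24176013797916, 'R': array([[-0.99113479, -0.13077477, -0.02344761],
       [-0.02343078,  0.3457668 , -0.93802789],
       [ 0.13077779, -0.92916268, -0.34576566]]), 't': array([656.30364672,  36.37802723, 914.87977032])}
```

View pics/scene0.png

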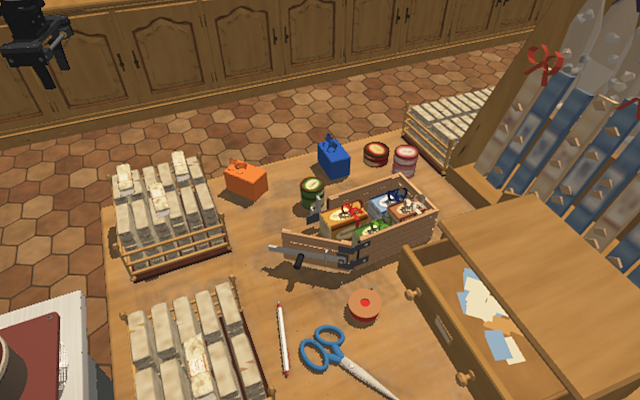

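View pics/side0.png

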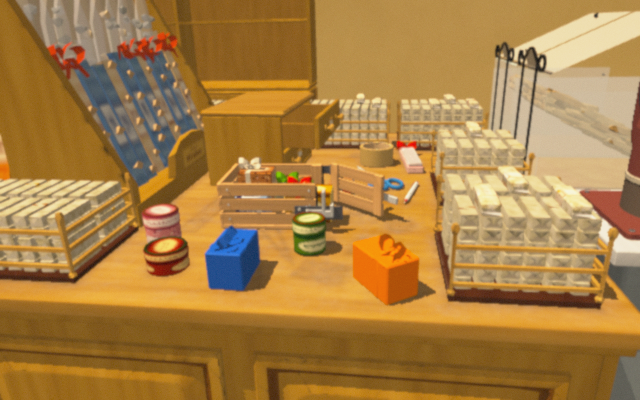

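The scene view shows the crate around (375,220), with the gate open towards (315,250), the knob at (298,261), the green tin at (312,190) and the red spool at (365,305). The gold box is at (343,213). Next I'll measure the crate from depth.

Run:
```python
from h import *
im=cv2.imread('pics/scene0.png'); d=np.load('scene0.npy'); P=pts('scene',d)
for n,(u,v) in dict(tin=(312,186),spool=(350,305),knob=(298,261),crateR=(437,214),bow=(350,208)).items(): print(n,P[v,u].round())
ims=cv2.imread('pics/side0.png'); Ps=pts('side',np.load('side0.npy'))
print('side tin',Ps[216,309].round(), Ps[240,309].round())
c=P[205,345]
out=np.zeros((600,800,3),np.uint8)
x0,y0=c[0]-200,c[1]+150
# 2px/mm top view of points above 5mm
for I,Q in((ims,Ps),(im,P)):
    m=(Q[...,2]>15)&(Q[...,2]<130)
    u=((Q[...,0]-x0)*2).astype(int);v=((y0-Q[...,1])*2).astype(int)
    m&=(u>=1)&(u<799)&(v>=1)&(v<599)
    k=np.argsort(Q[m][:,2])
    for dx in(0,1):
        for dy in (0,1): out[v[m][k]+dy,u[m][k]+dx]=I[m][k]
print(x0,y0); cv2.imwrite('pics/top0.png',out)
```

```text
tin [656. 189.  60.]
spool [ 606. -105.   21.]
knob [548.   4.  55.]
crateR [848. -19.  79.]
bow [693.  72.  78.]
side tin [659. 188.  58.] [654. 224.  30.]
493.02733260901266 244.52160787364141
```

View pics/top0.png

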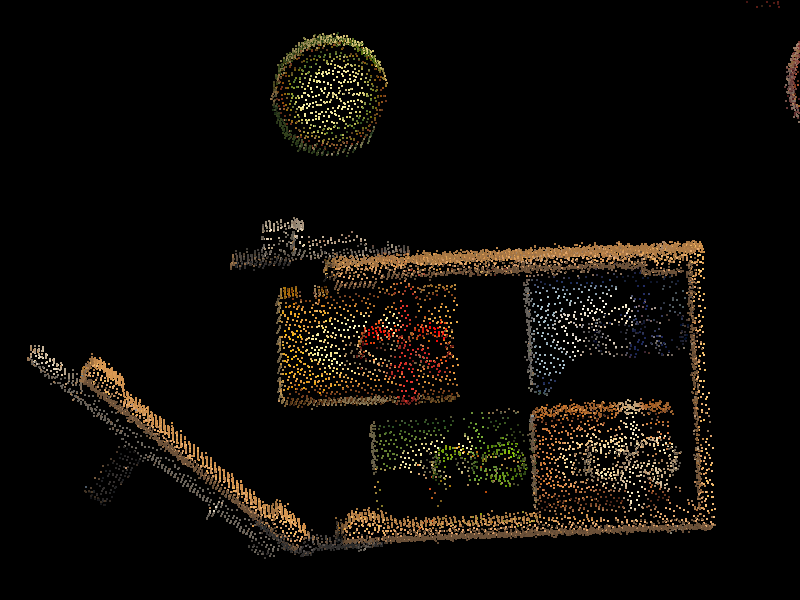

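The top view shows the crate yawed about 3°. The gold box front is at u≈280, the open gate runs from (300,545) to (85,365), and the keeper is at about (280,240). Next I'll fit the crate frame, gate angle, box and keeper.

```bash
cat >> h.py <<'E'
def fit(Q):
    vx,vy,x,y=cv2.fitLine(Q[:,:2].astype(np.float32),cv2.DIST_HUBER,0,.01,.01).ravel(); return np.arctan2(vy,vx),np.array([x,y])
E
python3 - <<'E'
from h import *
im=cv2.imread('pics/scene0.png'); P=pts('scene',np.load('scene0.npy'))
ims=cv2.imread('pics/side0.png'); Ps=pts('side',np.load('side0.npy'))
x0,y0=493.03,244.52
def box(Q,u0,v0,u1,v1,z0,z1):
    u=(Q[...,0]-x0)*2;v=(y0-Q[...,1])*2
    return (u>u0)&(u<u1)&(v>v0)&(v<v1)&(Q[...,2]>z0)&(Q[...,2]<z1)
for n,Q in(('scene',P),('side',Ps)):
    L=Q[box(Q,330,235,720,272,82,94)]; B=Q[box(Q,685,260,725,510,82,94)]; R=Q[box(Q,400,510,690,555,82,94)]
    for k,S in(('L',L),('B',B),('R',R)):
        if len(S)<20: print(n,k,len(S)); continue
        a,c=fit(S); print(n,k,len(S),a,c,'z',np.percentile(S[:,2],[50,95]))
# crate frame from scene
aL,cL=fit(P[box(P,330,235,720,272,82,94)]); aR,cR=fit(P[box(P,400,510,690,555,82,94)]); 
aL=(aL+np.pi/2)%np.pi-np.pi/2; aR=(aR+np.pi/2)%np.pi-np.pi/2
a=(aL+aR)/2; ex=np.array([np.cos(a),np.sin(a)]); ey=np.array([-ex[1],ex[0]])
mid=((cL@ey)+(cR@ey))/2; print('sep',(cL-cR)@ey,'expect 132')
_,cB=fit(P[box(P,685,260,725,510,82,94)]); xo=cB@ex-182
o=ex*xo+ey*mid; print('yaw',a,'origin',o)
np.savez('crate.npz',o=o,a=a)
Tc=lambda Q:np.concatenate([np.stack([(Q[...,:2]-o)@ex,(Q[...,:2]-o)@ey],-1),Q[...,2:]],-1)
for n,Q in(('scene',P),('side',Ps)):
    C=Tc(Q)
    f=lambda a,b,c,d,e,g:C[(C[...,0]>a)&(C[...,0]<b)&(C[...,1]>c)&(C[...,1]<d)&(C[...,2]>e)&(C[...,2]<g)]
    print(n,'wall front edge',np.percentile(f(-20,60,62,70,84,94)[:,0],[0,2]) if len(f(-20,60,62,70,84,94)) else None)
    S=f(-60,70,-9,62,63,72);
    if len(S): print('goldtop x',np.percentile(S[:,0],[1,5,95,99]),'y',np.percentile(S[:,1],[1,5,95,99]))
    for z0,z1 in((30,44),(44,52),(52,60),(60,72),(72,90)):
        S=f(-70,20,75,100,z0,z1)
        if len(S)>3: print('keeper z',z0,len(S),'x',np.percentile(S[:,0],[2,25,50,75,98]).round(1),'y',np.percentile(S[:,1],[2,98]).round(1))
    S=f(-160,-15,-75,70,86,95)
    if len(S)>20:
        b,c=fit(S); print('gate',b,c,'theta',(b-np.pi/2)%np.pi)
E
```

```text
scene L 260 0.022732578 [761.7439  111.77437] z [88.55498894 90.74205948]
scene B 194 -1.52304 [841.18884  51.88462] z [88.3017414  90.59643956]
scene R 330 0.040315405 [764.0366   -20.544428] z [88.53899541 90.7654505 ]
side L 446 0.04093116 [750.31494 117.06945] z [86.68932476 89.63267803]
side B 119 -1.5329903 [841.3266    50.742836] z [88.40705876 89.7629455 ]
side R 158 0.03978474 [738.9484  -15.73667] z [86.90285813 89.25701992]
sep 132.32532 expect 132
yaw 0.031524003 origin [659.3989   42.35143]
scene wall front edge [-1.79598161  0.11817978]
goldtop x [-26.08127525 -23.93668782  57.52626299  61.82555214] y [-3.38139476e-02  1.58454254e+00  5.47698104e+01  6.02387694e+01]
keeper z 30 7 x [-32.8 -32.4 -20.7 -10.9   1.2] y [79.2 85.1]
keeper z 44 28 x [-32.9 -31.3 -23.8 -18.  -14.7] y [75.6 88. ]
keeper z 52 28 x [-32.9 -30.7 -27.7 -17.3 -12.2] y [75.3 88.9]
keeper z 60 19 x [-18.3 -17.7 -17.3 -15.1 -12.2] y [75.4 86.3]
keeper z 72 28 x [-18.1 -17.1 -15.4 -14.4 -12.1] y [75.4 89.3]
gate -0.7078949 [-69.73876  -28.533178] theta 0.86290145
side wall front edge [1.81694284 1.98811715]
goldtop x [-25.89887168 -25.13082947   1.4773194    6.12495494] y [ 7.77384538  9.02045427 57.20157455 58.58650281]
keeper z 30 151 x [-47.7 -32.9 -22.6  -5.8  16.6] y [75.2 92.3]
keeper z 44 92 x [-44.5 -28.7 -17.1  -1.   17.4] y [75.2 92.1]
keeper z 52 33 x [-32.3 -29.8 -26.8 -14.6 -12.4] y [79.3 92.5]
keeper z 60 28 x [-17.5 -17.  -15.6 -14.   -5.3] y [76.3 93.7]
keeper z 72 23 x [-17.1 -16.6 -15.  -13.1 -12.5] y [79.7 92.1]
gate -0.70075864 [-72.741554 -18.830172] theta 0.8700378
```

Emit:
apply_moves(
  increments=[
    {"claw": 1,"offset": [-3.5,-2.5,0],"twist": 0},
    {"claw": 1,"offset": [-3.5,-2.5,0],"twist": 0},
    {"claw": 1,"offset": [-3.5,-2.5,0],"twist": 0},
    {"claw": 1,"offset": [-3.5,-2.5,0],"twist": 0},
    {"claw": 1,"offset": [-3.5,-2.5,0],"twist": 0},
    {"claw": 1,"offset": [-3.5,-2.5,0],"twist": 0},
    {"claw": 1,"offset": [-3.5,-2.5,0],"twist": 0},
    {"claw": 1,"offset": [-3.5,-2.5,0],"twist": 0},
  ],
)

```text
time_s: 1.1
tcp_pos: [401.0, 345.9, 222.3]
eef_rot: [0.149, 0.989, -0.0, -0.0]
wrist_force: [0.9, 0.6, -0.2]
opening: 0.168
grip_force: 0.0
```

Emit:
apply_moves(
  increments=[
    {"claw": 1,"offset": [-3.5,-2.5,0],"twist": 0},
    {"claw": 1,"offset": [-3.5,-2.5,0],"twist": 0},
    {"claw": 1,"offset": [-3.5,-2.5,0],"twist": 0},
    {"claw": 1,"offset": [-3.5,-2.5,0],"twist": 0},
    {"claw": 1,"offset": [-3.5,-2.5,0],"twist": 0},
    {"claw": 1,"offset": [-3.5,-2.5,0],"twist": 0},
    {"claw": 1,"offset": [-3.5,-2.5,0],"twist": 0},
    {"claw": 1,"offset": [-3.5,-2.5,0],"twist": 0},
  ],
)

```text
time_s: 2.1
tcp_pos: [609.4, 72.3, 222.3]
eef_rot: [0.149, 0.989, -0.0, -0.0]
wrist_force: [1.5, 0.7, -0.0]
opening: 0.006
grip_force: 0.0
```

Emit:
apply_moves(
  increments=[
    {"claw": 1,"offset": [0,0,0],"twist": 0.17},
    {"claw": 1,"offset": [0,0,0],"twist": 0.17},
    {"claw": 1,"offset": [0,0,0],"twist": 0.17},
    {"claw": 1,"offset": [0,0,0],"twist": 0.17},
    {"claw": 1,"offset": [0,0,0],"twist": 0.17},
    {"claw": 1,"offset": [0,0,0],"twist": 0.17},
    {"claw": 1,"offset": [0,0,0],"twist": 0.17},
    {"claw": 1,"offset": [0,0,0],"twist": 0.17},
  ],
)

```text
time_s: 3.1
tcp_pos: [608.6, 73.4, 222.2]
eef_rot: [0.74, 0.673, -0.0, -0.0]
wrist_force: [-0.2, 0.1, -1.1]
opening: 0.005
grip_force: 0.0
```

Emit:
apply_moves(
  increments=[
    {"claw": 1,"offset": [0,0,0],"twist": 0.18},
    {"claw": 1,"offset": [0,0,0],"twist": 0.18},
    {"claw": 1,"offset": [0,0,0],"twist": 0.18},
    {"claw": 1,"offset": [0,0,0],"twist": 0.18},
    {"claw": 1,"offset": [0,0,0],"twist": 0.18},
    {"claw": 1,"offset": [0,0,0],"twist": 0.18},
    {"claw": 1,"offset": [0,0,0],"twist": 0.18},
    {"claw": 1,"offset": [0,0,0],"twist": 0.18},
  ],
)

```text
time_s: 4.1
tcp_pos: [608.6, 73.5, 222.2]
eef_rot: [1.0, 0.018, -0.0, 0.0]
wrist_force: [-0.9, 0.0, 0.1]
opening: 0.005
grip_force: 0.0
```

Run:
```python
from h import *
s=robot.read_state(); im,d=robot.snapshot('wrist'); cv2.imwrite('pics/w1.png',im); np.save('w1.npy',d)
P=pts('wrist',d,s)
o=np.array([659.35,44.3]);a=.041
np.savez('crate.npz',o=o,a=a)
ex=np.array([np.cos(a),np.sin(a)]); ey=np.array([-ex[1],ex[0]])
C=np.concatenate([np.stack([(P[...,:2]-o)@ex,(P[...,:2]-o)@ey],-1),P[...,2:]],-1); C[d==0]=999
f=lambda a,b,c,d,e,g:C[(C[...,0]>a)&(C[...,0]<b)&(C[...,1]>c)&(C[...,1]<d)&(C[...,2]>e)&(C[...,2]<g)]
S=f(-60,80,-9,62,62,72); print('goldtop',len(S),np.percentile(S[:,:2],[1,99],axis=0) if len(S) else '')
S=f(-30,190,60,75,84,96); print('Lwall',len(S))
if len(S): print(fit(S),np.percentile(S,[1,50,99],axis=0))
for z0,z1 in((35,50),(50,60),(60,78),(78,90)):
    S=f(-70,20,74,100,z0,z1)
    if len(S)>3: print(z0,len(S),np.percentile(S[:,0],[2,25,50,75,98]).round(1),np.percentile(S[:,1],[2,98]).round(1),np.median(S[:,2]))
```

```text
goldtop 3557 [[-23.33850845   0.2408066 ]
 [ 64.69534381  54.70503513]]
Lwall 1126
(np.float32(0.0033324591), array([71.62131, 65.20524], dtype=float32)) [[  4.56639966  60.76008777  84.80612259]
 [ 72.47538778  65.18301646  89.25655306]
 [133.13894462  69.06058456  91.3098616 ]]
35 199 [-24.8 -21.   -6.2   7.3  18.8] [74.8 87.4] 43.93703065050016
50 75 [-29.2 -27.9 -25.8 -24.5  -9.2] [74.7 87.9] 56.54662569930812
60 21 [-14.4 -11.2  -9.4  -9.2  -9.1] [74.5 86.6] 69.91545593908037
78 80 [-14.8 -13.6 -12.1 -10.4  -9.4] [74.7 88.1] 82.26234815677911
```

View pics/w1.png

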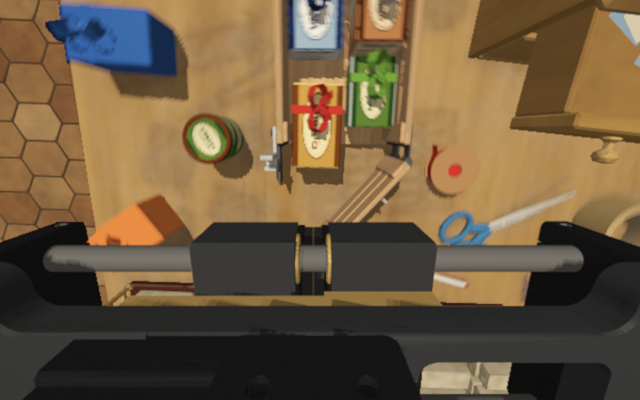

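The wrist view shows the gold box at (317,125), the keeper at (275,155) and the gate top from (340,215) to (400,165), all consistent with the first fit. Now I'll descend in front of the box.

Emit:
apply_moves(
  increments=[
    {"claw": 1,"offset": [0,0,3.5],"twist": 0},
    {"claw": 1,"offset": [0,0,3.5],"twist": 0},
    {"claw": 1,"offset": [0,0,3.5],"twist": 0},
    {"claw": 1,"offset": [0,0,3.5],"twist": 0},
    {"claw": 1,"offset": [0,0,2.5],"twist": 0},
    {"claw": 1,"offset": [0,0,1.7],"twist": 0},
    {"claw": 1,"offset": [0,0.1,0],"twist": 0},
    {"claw": 1,"offset": [0,0.1,0],"twist": 0},
  ],
)

```text
time_s: 5.15
tcp_pos: [609.6, 71.2, 41.5]
eef_rot: [1.0, 0.021, 0.001, -0.0]
wrist_force: [0.2, -1.2, -0.3]
opening: 0.008
grip_force: 0.0
```

Emit:
apply_moves(
  increments=[
    {"claw": 1,"offset": [0.4,0,0],"twist": 0},
    {"claw": 1,"offset": [0.3,0,0],"twist": 0},
    {"claw": 1,"offset": [0.3,0,0],"twist": 0},
    {"claw": 1,"offset": [0.3,0,0],"twist": 0},
    {"claw": 1,"offset": [0.3,0,0],"twist": 0},
    {"claw": 1,"offset": [0.3,0,0],"twist": 0},
    {"claw": 1,"offset": [0.2,0,0],"twist": 0},
    {"claw": 1,"offset": [0.2,0,0],"twist": 0},
  ],
)

```text
time_s: 6.15
tcp_pos: [631.9, 72.4, 40.5]
eef_rot: [1.0, 0.021, -0.0, 0.0]
wrist_force: [-0.9, -0.5, -0.2]
opening: 0.01
grip_force: 0.7
```

Emit:
apply_moves(
  increments=[
    {"claw": 1,"offset": [0.3,0,0],"twist": 0},
    {"claw": 1,"offset": [0.3,0,0],"twist": 0},
    {"claw": 1,"offset": [0.2,0,0],"twist": 0},
    {"claw": 1,"offset": [0.2,0,0],"twist": 0},
    {"claw": 1,"offset": [0.2,0,0],"twist": 0},
    {"claw": 1,"offset": [0.1,0,0],"twist": 0},
    {"claw": 1,"offset": [0.1,0,0],"twist": 0},
    {"claw": 1,"offset": [0,0,0],"twist": 0},
  ],
)

```text
time_s: 7.15
tcp_pos: [646.0, 73.0, 40.6]
eef_rot: [1.0, 0.021, 0.0, 0.0]
wrist_force: [-1.2, 0.7, -0.6]
opening: 0.003
grip_force: 0.2
```

```bash
cat > meas.py <<'E'
from h import *
z=np.load('crate.npz'); o=z['o'];a=float(z['a']); ex=np.array([np.cos(a),np.sin(a)]); ey=np.array([-ex[1],ex[0]])
def crate(P): return np.concatenate([np.stack([(P[...,:2]-o)@ex,(P[...,:2]-o)@ey],-1),P[...,2:]],-1)
def sel(C,a,b,c,d,e,g): return C[(C[...,0]>a)&(C[...,0]<b)&(C[...,1]>c)&(C[...,1]<d)&(C[...,2]>e)&(C[...,2]<g)]
E
python3 - <<'E'
from meas import *
print(robot.read_state()['wrist_force'])
im0=cv2.imread('pics/scene0.png')
im,d=robot.snapshot('scene')
for I,D in ((im0,np.load('scene0.npy')),(im,d)):
    C=crate(pts('scene',D)); hsv=cv2.cvtColor(I,cv2.COLOR_BGR2HSV)
    gold=(hsv[...,0]>12)&(hsv[...,0]<32)&(hsv[...,1]>110)
    m=gold&(C[...,0]>-45)&(C[...,0]<110)&(C[...,1]>-4)&(C[...,1]<60)&(C[...,2]>62)&(C[...,2]<72)
    S=C[m]; print(len(S),np.percentile(S[:,:2],[1,5,95,99],axis=0).round(1).tolist())
    r=((hsv[...,0]<6)|(hsv[...,0]>174))&(hsv[...,1]>120)&(C[...,0]>-20)&(C[...,0]<110)&(C[...,1]>5)&(C[...,1]<60)&(C[...,2]>66)&(C[...,2]<100)
    S=C[r]; print('red',len(S),S.mean(0).round(1),np.percentile(S[:,0],[2,98]).round(1))
E
```

```text
[-1.22897665  0.68779763 -0.55861766]
437 [[-25.8, -1.5], [-24.7, -0.1], [59.5, 56.9], [62.6, 58.6]]
red 115 [39.6 23.8 75.1] [14.5 60.1]
67 [[68.4, -0.6], [71.0, -0.0], [86.1, 51.3], [93.7, 59.6]]
red 51 [71.4 26.1 77.7] [53.  83.2]
```

Emit:
apply_moves(
  increments=[
    {"claw": 1,"offset": [0.05,0,0],"twist": 0},
    {"claw": 1,"offset": [0.05,0,0],"twist": 0},
    {"claw": 1,"offset": [0.05,0,0],"twist": 0},
    {"claw": 1,"offset": [0,0,0],"twist": 0},
    {"claw": 1,"offset": [0,0,0],"twist": 0},
    {"claw": 1,"offset": [0,0,0],"twist": 0},
    {"claw": 1,"offset": [0,0,0],"twist": 0},
    {"claw": 1,"offset": [0,0,0],"twist": 0},
  ],
)

```text
time_s: 8.2
tcp_pos: [647.5, 73.0, 40.6]
eef_rot: [1.0, 0.021, 0.0, 0.0]
wrist_force: [-0.8, -0.2, 0.8]
opening: 0.003
grip_force: 0.5
```

Run:
```python
from meas import *
s=robot.read_state();print(s['wrist_force'],crate(np.array(s['tcp_pos'])))
im,d=robot.snapshot('wrist'); cv2.imwrite('pics/w2.png',im)
```

```text
[-0.79192971 -0.19952256  0.83854322] [-10.69971123  29.1909034   40.59038866]
```

View pics/w2.png

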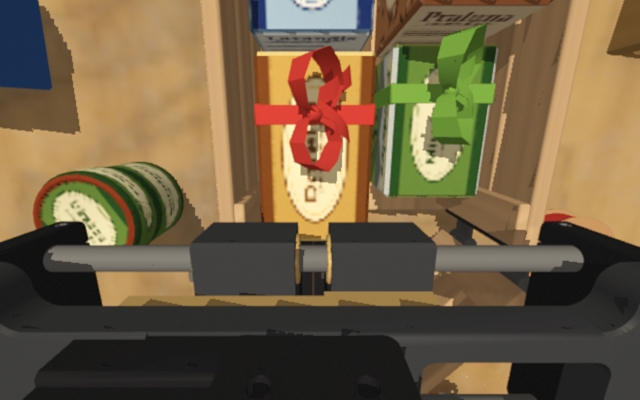

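The gold box's back edge is at row 52, right behind the blue box's front face (rows 30–48). I'll get the gap from depth.

Run:
```python
from meas import *
s=robot.read_state(); im,d=robot.snapshot('wrist'); C=crate(pts('wrist',d,s))
for u in (280,300,345,360):
    print(u,[(v,C[v,u].round(1).tolist()) for v in (20,24,28,32,36,40,44,46,48,50,52,54,56,60,70)])
```

```text
280 [(20, [106.6, 44.0, 53.2]), (24, [105.2, 44.1, 52.5]), (28, [103.4, 44.2, 52.8]), (32, [101.5, 44.2, 53.2]), (36, [101.4, 44.8, 47.9]), (40, [101.2, 45.4, 42.2]), (44, [101.3, 46.3, 35.1]), (46, [101.0, 46.6, 32.6]), (48, [101.1, 47.0, 28.3]), (50, [101.4, 47.6, 23.0]), (52, [89.7, 43.0, 65.9]), (54, [88.6, 42.9, 67.2]), (56, [87.5, 42.8, 68.3]), (60, [86.3, 43.0, 66.7]), (70, [82.0, 43.0, 67.9])]
300 [(20, [106.3, 34.5, 54.0]), (24, [105.3, 34.6, 52.2]), (28, [103.7, 34.7, 51.7]), (32, [102.0, 34.7, 51.9]), (36, [101.1, 34.8, 49.0]), (40, [101.3, 35.1, 41.8]), (44, [101.2, 35.4, 35.5]), (46, [101.3, 35.6, 31.1]), (48, [101.1, 35.7, 28.3]), (50, [101.3, 36.0, 23.5]), (52, [89.9, 34.2, 65.0]), (54, [88.8, 34.1, 66.2]), (56, [83.5, 33.3, 85.6]), (60, [81.7, 33.3, 87.4]), (70, [78.0, 33.3, 88.2])]
345 [(20, [106.7, 13.2, 52.9]), (24, [105.7, 13.0, 51.0]), (28, [103.7, 13.0, 51.8]), (32, [102.2, 12.9, 51.1]), (36, [101.3, 12.5, 48.1]), (40, [100.8, 12.0, 43.6]), (44, [101.2, 11.1, 35.5]), (46, [101.1, 10.8, 32.1]), (48, [100.9, 10.4, 28.9]), (50, [101.2, 9.9, 24.0]), (52, [89.7, 14.2, 65.9]), (54, [88.9, 14.2, 66.0]), (56, [87.8, 14.2, 67.1]), (60, [86.3, 14.2, 66.9]), (70, [81.3, 14.5, 71.4])]
360 [(20, [106.8, 6.1, 52.8]), (24, [105.1, 6.0, 52.7]), (28, [103.2, 6.0, 53.4]), (32, [102.4, 5.5, 50.5]), (36, [101.2, 5.2, 48.6]), (40, [101.5, 4.0, 41.4]), (44, [101.2, 3.1, 35.6]), (46, [101.3, 2.4, 31.5]), (48, [101.1, 1.9, 28.3]), (50, [101.6, 0.9, 22.1]), (52, [89.9, 7.4, 65.2]), (54, [88.7, 7.6, 66.8]), (56, [87.7, 7.7, 67.8]), (60, [86.3, 7.5, 66.7]), (70, [82.1, 7.4, 67.5])]
```

Gap is 11.3 mm, so I'll push 9 mm more.

Emit:
apply_moves(
  increments=[
    {"claw": 1,"offset": [0.2,0,0],"twist": 0},
    {"claw": 1,"offset": [0.2,0,0],"twist": 0},
    {"claw": 1,"offset": [0.2,0,0],"twist": 0},
    {"claw": 1,"offset": [0.1,0,0],"twist": 0},
    {"claw": 1,"offset": [0.1,0,0],"twist": 0},
    {"claw": 1,"offset": [0.1,0,0],"twist": 0},
    {"claw": 1,"offset": [0,0,0],"twist": 0},
    {"claw": 1,"offset": [0,0,0],"twist": 0},
  ],
)

```text
time_s: 9.3
tcp_pos: [656.6, 73.4, 40.6]
eef_rot: [1.0, 0.021, 0.0, 0.0]
wrist_force: [-0.2, -0.2, -0.1]
opening: 0.006
grip_force: 0.1
```

Run:
```python
from meas import *
s=robot.read_state(); print(s['wrist_force'],s['tcp_pos']);im,d=robot.snapshot('wrist'); C=crate(pts('wrist',d,s)); print(s['eef_rot'])
for u in (280,345):
    print(u,[(v,C[v,u].round(1).tolist()) for v in range(36,80,2)])
```

```text
[-0.19450056 -0.19461227 -0.05606572] [656.55181304  73.4322345   40.55969737]
[9.99780964e-01 2.09282284e-02 1.75628414e-04 5.34147152e-05]
280 [(36, [108.6, 44.1, 54.2]), (38, [108.4, 44.4, 51.8]), (40, [107.6, 44.4, 51.7]), (42, [106.8, 44.5, 51.4]), (44, [105.5, 44.3, 52.9]), (46, [104.4, 44.3, 53.8]), (48, [104.0, 44.5, 51.8]), (50, [102.8, 44.4, 53.4]), (52, [99.0, 43.2, 64.9]), (54, [97.8, 43.0, 66.5]), (56, [97.1, 43.1, 66.2]), (58, [96.2, 43.0, 66.5]), (60, [95.2, 43.0, 67.5]), (62, [94.7, 43.2, 65.9]), (64, [93.6, 43.0, 67.4]), (66, [92.8, 43.1, 67.2]), (68, [91.7, 42.9, 68.4]), (70, [91.0, 43.0, 68.2]), (72, [90.3, 43.1, 67.2]), (74, [89.1, 42.9, 69.3]), (76, [88.6, 43.1, 67.8]), (78, [88.0, 43.3, 66.5])]
345 [(36, [108.9, 13.1, 53.2]), (38, [108.1, 13.0, 53.0]), (40, [107.4, 13.0, 52.6]), (42, [106.4, 13.0, 53.1]), (44, [105.6, 12.9, 52.6]), (46, [104.9, 12.8, 52.1]), (48, [104.0, 12.8, 52.1]), (50, [103.1, 12.8, 52.3]), (52, [98.9, 14.1, 65.6]), (54, [97.8, 14.2, 66.6]), (56, [96.7, 14.4, 68.2]), (58, [95.9, 14.3, 67.8]), (60, [95.2, 14.3, 67.7]), (62, [94.5, 14.2, 67.2]), (64, [93.6, 14.2, 67.4]), (66, [92.8, 14.1, 67.2]), (68, [92.2, 14.0, 66.3]), (70, [90.6, 14.4, 70.5]), (72, [89.6, 14.5, 71.4]), (74, [89.0, 14.4, 70.2]), (76, [88.0, 14.4, 71.0]), (78, [87.3, 14.4, 70.6])]
```

Emit:
apply_moves(
  increments=[
    {"claw": 1,"offset": [-2.5,0,0],"twist": 0},
    {"claw": 1,"offset": [-2.5,0,0],"twist": 0},
    {"claw": 1,"offset": [0,0,-3],"twist": 0},
    {"claw": 1,"offset": [0,0,-3.5],"twist": 0},
    {"claw": 0,"offset": [0,0,-3.5],"twist": 0},
    {"claw": -0.1,"offset": [-2,2,-1],"twist": 0},
    {"claw": -0.1,"offset": [-2,2,0],"twist": 0},
    {"claw": -0.1,"offset": [-2,2,0],"twist": 0},
  ],
)

```text
time_s: 10.35
tcp_pos: [548.6, 8.2, 150.8]
eef_rot: [1.0, 0.021, 0.0, -0.0]
wrist_force: [0.3, -0.6, 1.0]
opening: 0.373
grip_force: 0.0
```

Emit:
apply_moves(
  increments=[
    {"claw": -0.1,"offset": [0,0,0],"twist": -0.17},
    {"claw": -0.1,"offset": [0,0,0],"twist": -0.17},
    {"claw": -0.1,"offset": [0,0,0],"twist": -0.17},
    {"claw": -0.1,"offset": [0,0,0],"twist": -0.17},
    {"claw": -0.1,"offset": [0,0,0],"twist": -0.17},
    {"claw": -0.1,"offset": [0,0,0],"twist": 0},
    {"claw": -0.1,"offset": [0,0,0],"twist": 0},
    {"claw": -0.1,"offset": [0,0,0],"twist": 0},
  ],
)

```text
time_s: 11.35
tcp_pos: [549.0, 8.9, 150.6]
eef_rot: [0.903, 0.43, -0.0, 0.0]
wrist_force: [-0.3, -0.3, -0.4]
opening: 0.547
grip_force: 0.0
```

Run:
```python
from meas import *
s=robot.read_state(); print(s['tcp_pos'],s['eef_rot'],s['opening'])
im,d=robot.snapshot('wrist'); cv2.imwrite('pics/w3.png',im); np.save('w3.npy',d)
P=pts('wrist',d,s)
im2,d2=robot.snapshot('scene'); cv2.imwrite('pics/s3.png',im2); np.save('s3.npy',d2)
C=crate(pts('scene',d2)); S=sel(C,-160,-15,-75,70,86,95); b,c=fit(S); print('gate theta',(b-np.pi/2)%np.pi,c,len(S))
C=crate(P); S=sel(C,-160,-15,-75,70,84,96); print(len(S)); 
if len(S)>20: b,c=fit(S); print('wrist gate',(b-np.pi/2)%np.pi,c)
Q=pts('scene',d2); g=cv2.cvtColor(im2,cv2.COLOR_BGR2GRAY)
m=(g<45)&(Q[...,0]>500)&(Q[...,0]<590)&(Q[...,1]>-30)&(Q[...,1]<40)&(Q[...,2]>30)&(Q[...,2]<70); print(m.sum(),np.percentile(Q[m],[5,50,95],axis=0).round(1))
```

```text
[549.00236342   8.86810712 150.55852306] [ 9.02702549e-01  4.30265157e-01 -9.86441667e-06  5.77380272e-05] 0.5470081770797635
gate theta 0.8542638 [-71.759094 -28.7421  ] 333
1745
wrist gate 0.8515749 [-69.7311   -24.580482]
52 [[538.3  -7.6  47.8]
 [547.8   2.1  52.2]
 [561.6  18.8  55.6]]
```

View pics/w3.png

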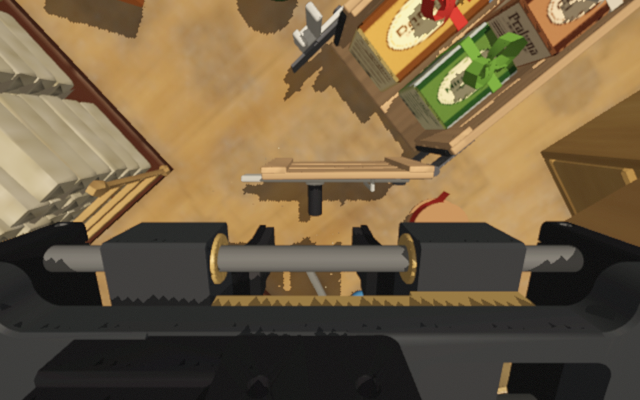

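The wrist view shows the knob at (315,185–215), centred between the fingers, and the bar's free end at (250,179). I'll locate the knob in the tool frame.

Run:
```python
from meas import *
d=np.load('w3.npy'); p,f=cam('wrist'); v,u=np.mgrid[0:400,0:640]
c=np.stack([(u-p['cx'])/f*d,(v-p['cy'])/f*d,d],-1); M=np.array(p['mount']); T=c@M[:3,:3].T+M[:3,3]
print(150.6-T[190:216:4,315,2].round(1))
S=T[183:218,305:326]; m=(150.6-S[...,2]>45)&(150.6-S[...,2]<65); S=S[m]; print(len(S),np.percentile(S,[1,10,50,90,99],axis=0).round(1))
B=T[174:184,242:262].reshape(-1,3);B=B[(150.6-B[:,2]>40)&(150.6-B[:,2]<70)]; print('bar',np.percentile(B,[2,50,98],axis=0).round(1))
G=T[160:185,262:435].reshape(-1,3);G=G[(150.6-G[:,2]>84)]; print('gate',np.percentile(G,[2,50,98],axis=0).round(1))
```

```text
[54.2 53.5 55.2 54.9 53.9 54.1 54. ]
473 [[-14.3  -5.2  94.2]
 [-10.9  -3.4  95.5]
 [  2.7   1.5  97.1]
 [ 15.9   7.3  99.8]
 [ 18.5   8.4 102. ]]
bar [[ 19.6 -66.9  97.8]
 [ 22.7 -57.9  99.3]
 [ 24.7 -48.8 110.3]]
gate [[ 28.3 -38.5  57.7]
 [ 32.5  26.   59.3]
 [ 38.8  94.9  65.8]]
```

Emit:
apply_moves(
  increments=[
    {"claw": -0.1,"offset": [0.1,0.1,3],"twist": 0},
    {"claw": -0.1,"offset": [0,0,3],"twist": 0},
    {"claw": -0.1,"offset": [0,0,3],"twist": 0},
    {"claw": -0.1,"offset": [0,0,2],"twist": 0},
    {"claw": -0.1,"offset": [0,0,1],"twist": 0},
    {"claw": 0.3,"offset": [0,0,0],"twist": 0},
    {"claw": 0.5,"offset": [0,0,0],"twist": 0},
    {"claw": 0.6,"offset": [0,0,0],"twist": 0},
  ],
)

```text
time_s: 12.45
tcp_pos: [551.0, 9.1, 31.4]
eef_rot: [0.902, 0.431, 0.001, 0.0]
wrist_force: [0.5, -0.1, 0.2]
opening: 0.297
grip_force: 0.0
```

Emit:
apply_moves(
  increments=[
    {"claw": 0.7,"offset": [0,0,0],"twist": 0},
    {"claw": 0.8,"offset": [0,0,0],"twist": 0},
    {"claw": 1,"offset": [0,0,0],"twist": 0},
    {"claw": 1,"offset": [0,0,0],"twist": 0},
    {"claw": 1,"offset": [0,0,0],"twist": 0},
    {"claw": 1,"offset": [0,0,0],"twist": 0},
    {"claw": 1,"offset": [0,0,0],"twist": 0},
    {"claw": 1,"offset": [0,0,0],"twist": 0},
  ],
)

```text
time_s: 13.45
tcp_pos: [551.2, 8.8, 30.9]
eef_rot: [0.902, 0.431, 0.001, 0.0]
wrist_force: [5.6, -1.3, 1.1]
opening: 0.152
grip_force: 30.0
```

Emit:
apply_moves(
  increments=[
    {"claw": 1,"offset": [0,0,-0.22],"twist": 0},
    {"claw": 1,"offset": [0,0,-0.22],"twist": 0},
    {"claw": 1,"offset": [0,0,-0.22],"twist": 0},
    {"claw": 1,"offset": [0,0,-0.22],"twist": 0},
    {"claw": 1,"offset": [0,0.03,-0.22],"twist": 0},
    {"claw": 1,"offset": [0,0.03,-0.22],"twist": 0},
    {"claw": 1,"offset": [0,0.04,-0.22],"twist": 0},
    {"claw": 1,"offset": [0,0,-0.2],"twist": 0},
  ],
)

```text
time_s: 14.45
tcp_pos: [552.0, 8.0, 48.0]
eef_rot: [0.902, 0.431, 0.001, 0.001]
wrist_force: [9.3, -3.5, -5.5]
opening: 0.151
grip_force: 30.0
```

Emit:
apply_moves(
  increments=[
    {"claw": 1,"offset": [0.49,-0.14,0],"twist": 0.05},
    {"claw": 1,"offset": [0.49,-0.14,0],"twist": 0.05},
    {"claw": 1,"offset": [0.49,-0.14,0],"twist": 0.05},
    {"claw": 1,"offset": [0.49,-0.14,0],"twist": 0.05},
    {"claw": 1,"offset": [0.49,-0.14,0],"twist": 0.05},
    {"claw": 1,"offset": [0.49,-0.14,0],"twist": 0.05},
    {"claw": 1,"offset": [0.49,-0.14,0],"twist": 0.05},
    {"claw": 1,"offset": [0.49,-0.14,0],"twist": 0.05},
  ],
)

```text
time_s: 15.45
tcp_pos: [572.3, 41.9, 47.3]
eef_rot: [0.97, 0.242, -0.001, 0.0]
wrist_force: [1.1, -2.6, -2.6]
opening: 0.15
grip_force: 30.1
```

Emit:
apply_moves(
  increments=[
    {"claw": 1,"offset": [0.49,-0.14,0],"twist": 0.05},
    {"claw": 1,"offset": [0.49,-0.14,0],"twist": 0.05},
    {"claw": 1,"offset": [0.49,-0.14,0],"twist": 0.05},
    {"claw": 1,"offset": [0.49,-0.14,0],"twist": 0.05},
    {"claw": 1,"offset": [0.49,-0.14,0],"twist": 0.05},
    {"claw": 1,"offset": [0.49,-0.14,0],"twist": 0.05},
    {"claw": 1,"offset": [0,0,0],"twist": 0},
    {"claw": 1,"offset": [0,0,0],"twist": 0},
  ],
)

```text
time_s: 16.45
tcp_pos: [596.2, 61.2, 47.3]
eef_rot: [0.995, 0.096, -0.001, -0.0]
wrist_force: [-3.1, 2.2, -2.8]
opening: 0.151
grip_force: 30.0
```

Run:
```python
from meas import *
s=robot.read_state(); R=Rn.from_quat(s['eef_rot']).as_matrix(); print('tool-frame F',R.T@s['wrist_force'],'tcp crate',crate(np.array(s['tcp_pos'])),np.arctan2(R[1,0],R[0,0])-a)
im,d=robot.snapshot('wrist'); cv2.imwrite('pics/w4.png',im); np.save('w4.npy',d)
C=crate(pts('wrist',d,s)); S=sel(C,-90,5,-60,65,84,95); print(len(S))
b,c=fit(S); print('wrist gate',(b-np.pi/2+1)%np.pi-1,c)
im,d=robot.snapshot('scene');C=crate(pts('scene',d)); S=sel(C,-90,-6,-60,62,86,95); b,c=fit(S); print('scene gate',len(S),(b-np.pi/2+1)%np.pi-1,c)
```

```text
tool-frame F [-2.62479501 -2.70823644  2.83549867] tcp crate [-62.35987906  19.4551115   47.29058221] 0.15218653772644458
5548
wrist gate 0.1583178 [-27.074781    2.1270561]
scene gate 37 0.5346613 [-22.1324   -52.039543]
```

View pics/w4.png

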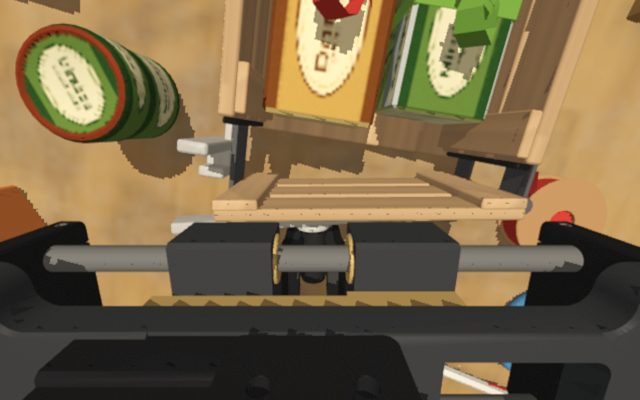

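The wrist view shows the lifted bar end at (190,225), the horn at (212,170) and the back stop at (195,145). I'll measure the bar relative to the keeper.

Run:
```python
from meas import *
s=robot.read_state(); C=crate(pts('wrist',np.load('w4.npy'),s))
for n,(r0,r1,c0,c1,z0,z1) in dict(bar=(215,236,172,200,60,95),stop=(136,156,175,215,70,95),horn=(158,182,195,235,48,66),floor=(140,182,195,235,40,48)).items():
    S=C[r0:r1,c0:c1].reshape(-1,3); S=S[(S[:,2]>z0)&(S[:,2]<z1)]
    print(n,len(S),np.percentile(S,[2,10,50,90,98],axis=0).round(1).tolist() if len(S) else '')
S=C[(C[...,1]>78)&(C[...,1]<90)&(C[...,0]>-45)&(C[...,0]<0)&(C[...,2]>38)&(C[...,2]<92)]
for z in range(38,92,6):
    q=S[(S[:,2]>=z)&(S[:,2]<z+6)]; 
    if len(q)>5: print(z,len(q),np.percentile(q[:,0],[2,50,98]).round(1))
```

```text
bar 335 [[-53.4, 78.4, 71.2], [-51.9, 80.5, 73.7], [-48.6, 84.8, 81.4], [-47.5, 88.2, 83.6], [-47.1, 89.8, 84.3]]
stop 548 [[-14.6, 74.0, 72.0], [-14.0, 74.4, 75.8], [-11.3, 79.6, 82.2], [-9.0, 85.8, 83.3], [-8.9, 87.2, 83.9]]
horn 438 [[-31.1, 70.6, 48.2], [-29.2, 71.6, 48.5], [-26.2, 78.2, 55.7], [-23.9, 85.7, 57.0], [-19.6, 87.3, 57.5]]
floor 385 [[-29.7, 70.5, 43.3], [-24.5, 72.9, 43.9], [-21.0, 78.0, 44.9], [-15.8, 85.3, 47.4], [-9.8, 87.2, 47.9]]
38 65 [-23.9  -9.1  -0.7]
44 186 [-24.1 -21.1  -8.1]
50 94 [-29.8 -24.2  -9. ]
56 153 [-29.3 -26.5  -8.9]
62 20 [-9.1 -9.  -8.9]
68 21 [-9.1 -9.  -8.9]
74 25 [-12.1  -8.9  -8.8]
80 293 [-14.7 -11.6  -9. ]
```

Emit:
apply_moves(
  increments=[
    {"claw": 1,"offset": [0.24,-0.08,0],"twist": 0.025},
    {"claw": 1,"offset": [0.24,-0.08,0],"twist": 0.025},
    {"claw": 1,"offset": [0.24,-0.08,0],"twist": 0.025},
    {"claw": 1,"offset": [0.24,-0.08,0],"twist": 0.025},
    {"claw": 1,"offset": [0.24,-0.08,0],"twist": 0.025},
    {"claw": 1,"offset": [0.24,-0.08,0],"twist": 0.025},
    {"claw": 1,"offset": [0.24,-0.08,0],"twist": 0.025},
    {"claw": 1,"offset": [0,0,0],"twist": 0},
  ],
)

```text
time_s: 17.55
tcp_pos: [612.8, 68.9, 47.6]
eef_rot: [1.0, 0.009, -0.001, -0.0]
wrist_force: [-3.2, 3.2, -2.9]
opening: 0.15
grip_force: 30.0
```

```bash
cat > look.py <<'E'
from meas import *
import sys
s=robot.read_state(); R=Rn.from_quat(s['eef_rot']).as_matrix(); print('tool F',(R.T@s['wrist_force']).round(1),'tcp crate',crate(np.array(s['tcp_pos'])).round(1),'yaw',(np.arctan2(R[1,0],R[0,0])-a).round(4))
im,d=robot.snapshot('wrist'); cv2.imwrite(f'pics/{sys.argv[1]}.png',im)
C=crate(pts('wrist',d,s)); S=sel(C,-60,5,-60,62,86,95)
b,c=fit(S); print('gate',(b-np.pi/2+1)%np.pi-1,c,len(S))
S=sel(C,-50,0,78,93,38,95)
for z in range(38,92,4):
    q=S[(S[:,2]>=z)&(S[:,2]<z+4)]
    if len(q)>5: print(z,len(q),np.percentile(q[:,0],[2,10,25,50,75,90,98]).round(1),np.percentile(q[:,1],[2,98]).round(1))
E
python3 look.py w5
```

```text
tool F [-3.2 -3.2  2.9] tcp crate [-45.5  26.5  47.6] yaw -0.0235
gate -0.021149993 [-14.062265     0.83350515] 4742
38 15 [-9.3 -9.2 -9.1 -9.1 -9.  -9.  -8.3] [79.2 87.2]
42 33 [-24.4 -20.6  -9.1  -9.   -8.7  -6.7  -5.9] [78.1 87.9]
46 28 [-24.4 -24.3 -12.9  -9.   -8.9  -8.9  -8.8] [78.4 87.2]
50 32 [-24.5 -24.2 -24.   -9.2  -9.   -9.   -8.8] [78.8 87.9]
54 26 [-24.1 -16.5  -9.2  -9.1  -9.   -8.9  -8.9] [78.5 87.2]
58 20 [-9.2 -9.1 -9.  -9.  -8.9 -8.8 -8.7] [78.4 86.4]
62 30 [-9.3 -9.1 -9.1 -9.  -9.  -8.9 -8.8] [78.5 87. ]
66 30 [-20.3 -20.   -9.2  -9.1  -9.   -8.9  -8.8] [78.4 86.3]
70 89 [-20.2 -20.  -19.9 -19.6  -9.1  -8.9  -8.7] [78.2 92.4]
74 107 [-20.2 -20.  -19.9 -19.7  -9.1  -8.9  -8.9] [78.2 92.5]
78 191 [-21.  -20.  -19.8 -14.5  -9.5  -9.   -8.8] [78.3 91.7]
82 349 [-24.6 -23.4 -21.5 -14.5 -11.6 -10.1  -9.3] [78.2 92.5]
```

View pics/w5.png

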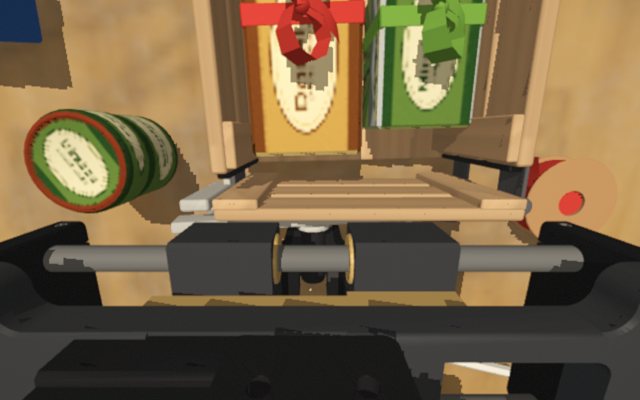

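The bar centre is 3.3 mm short of the notch centre (horn inner −24.3, stop −14.6, bar inner face −19.8). I'll close by 0.022 rad and lower slowly.

Emit:
apply_moves(
  increments=[
    {"claw": 1,"offset": [0.1,-0.04,0],"twist": 0.011},
    {"claw": 1,"offset": [0.11,-0.04,0],"twist": 0.011},
    {"claw": 1,"offset": [0,0,0],"twist": 0},
    {"claw": 1,"offset": [0,-0.03,0.15],"twist": 0},
    {"claw": 1,"offset": [0,-0.03,0.15],"twist": 0},
    {"claw": 1,"offset": [0,-0.03,0.15],"twist": 0},
    {"claw": 1,"offset": [0,0,0],"twist": 0},
    {"claw": 1,"offset": [0,0,0],"twist": 0},
  ],
)

```text
time_s: 18.6
tcp_pos: [615.1, 70.3, 43.6]
eef_rot: [1.0, -0.002, -0.001, -0.0]
wrist_force: [-4.9, 2.7, 1.0]
opening: 0.149
grip_force: 30.0
```

```bash
python3 look.py w6
```

```text
tool F [-4.9 -2.7 -1. ] tcp crate [-43.1  27.8  43.6] yaw -0.0453
gate -0.039230585 [-12.635652     0.23184435] 5290
38 17 [-9.3 -9.2 -9.1 -9.1 -9.  -8.9 -8.9] [80.1 87.1]
42 26 [-9.3 -9.1 -9.1 -9.  -8.8 -8.2 -7.5] [78.2 87.6]
46 22 [-9.3 -9.2 -9.2 -9.1 -9.  -8.8 -8.7] [78.6 87.1]
50 21 [-9.2 -9.2 -9.1 -9.  -8.9 -8.8 -8.8] [78.3 86.6]
54 25 [-9.4 -9.2 -9.1 -9.  -8.9 -8.8 -8.8] [79.2 87.4]
58 24 [-9.2 -9.1 -9.1 -9.  -8.9 -8.8 -8.8] [78.5 86.9]
62 33 [-9.3 -9.2 -9.1 -9.  -8.9 -8.8 -8.8] [78.5 87.2]
66 34 [-9.3 -9.1 -9.1 -9.  -8.9 -8.8 -8.8] [78.3 87.2]
70 34 [-16.5  -9.4  -9.2  -9.   -8.9  -8.8  -8.8] [78.3 92.7]
74 198 [-21.2 -20.1 -18.7 -17.3 -15.9  -9.   -8.7] [78.9 92.8]
78 112 [-14.8 -14.2 -12.5  -9.8  -9.   -8.9  -8.7] [78.4 87.7]
82 172 [-14.3 -13.7 -12.9 -11.8 -10.6  -9.7  -9.2] [78.1 87.4]
```

Emit:
apply_moves(
  increments=[
    {"claw": 1,"offset": [0,-0.02,0.1],"twist": 0},
    {"claw": 1,"offset": [0,-0.02,0.1],"twist": 0},
    {"claw": 1,"offset": [0,-0.02,0.1],"twist": 0},
    {"claw": 1,"offset": [0,-0.01,0.1],"twist": 0},
    {"claw": 1,"offset": [0,-0.01,0.1],"twist": 0},
    {"claw": 1,"offset": [0,0,0],"twist": 0},
    {"claw": 1,"offset": [0,0,0],"twist": 0},
    {"claw": 1,"offset": [0,0,0],"twist": 0},
  ],
)

```text
time_s: 19.65
tcp_pos: [615.4, 70.8, 38.8]
eef_rot: [1.0, -0.002, -0.0, -0.0]
wrist_force: [-5.1, 2.2, 1.9]
opening: 0.152
grip_force: 30.0
```

```bash
python3 look.py w7
```

```text
tool F [-5.2 -2.2 -1.8] tcp crate [-42.9  28.3  38.8] yaw -0.0454
gate -0.04531753 [-12.147364    -0.62142813] 5256
38 17 [-9.2 -9.2 -9.1 -9.  -8.9 -8.9 -8.8] [80.6 87.3]
42 28 [-9.2 -9.2 -9.1 -9.  -8.9 -8.7 -7.8] [78.3 87.2]
46 26 [-9.4 -9.3 -9.2 -9.1 -9.  -8.9 -8.9] [78.4 87.2]
50 25 [-9.3 -9.2 -9.1 -9.1 -8.9 -8.8 -8.7] [78.5 86.8]
54 29 [-9.4 -9.2 -9.1 -9.1 -8.9 -8.8 -8.8] [78.3 87.5]
58 28 [-9.3 -9.2 -9.1 -9.1 -8.9 -8.8 -8.7] [78.3 86.9]
62 39 [-9.4 -9.3 -9.1 -9.  -8.9 -8.9 -8.8] [78.6 87.7]
66 65 [-20.6 -20.4 -19.7  -9.2  -9.   -8.9  -8.8] [78.3 92.7]
70 36 [-9.3 -9.2 -9.1 -9.  -8.9 -8.8 -8.7] [78.2 86.7]
74 44 [-9.3 -9.2 -9.1 -9.  -8.9 -8.8 -8.8] [78.2 87.6]
78 117 [-14.8 -13.8 -11.4  -9.4  -9.1  -8.8  -8.8] [78.3 87.9]
82 184 [-14.2 -13.5 -12.7 -11.6 -10.4  -9.7  -8.9] [78.2 87.3]
```

It's already below the horn top with little force. I'll lower the rest.

Emit:
apply_moves(
  increments=[
    {"claw": 1,"offset": [0,-0.01,0.08],"twist": 0},
    {"claw": 1,"offset": [0,0,0.08],"twist": 0},
    {"claw": 1,"offset": [0,0,0.08],"twist": 0},
    {"claw": 1,"offset": [0,0,0.08],"twist": 0},
    {"claw": 1,"offset": [0,0,0],"twist": 0},
    {"claw": 1,"offset": [0,0,0],"twist": 0},
    {"claw": 1,"offset": [0,0,0],"twist": 0},
    {"claw": 1,"offset": [0,0,0],"twist": 0},
  ],
)

```text
time_s: 20.7
tcp_pos: [615.4, 71.0, 35.5]
eef_rot: [1.0, -0.002, -0.0, -0.0]
wrist_force: [-4.3, 1.8, 1.0]
opening: 0.151
grip_force: 30.1
```

```bash
python3 look.py w8
```

```text
tool F [-4.3 -1.7 -1. ] tcp crate [-42.8  28.4  35.5] yaw -0.0454
gate -0.0543921 [-11.574762   -1.5659635] 4669
38 20 [-9.3 -9.2 -9.1 -9.  -8.9 -8.9 -8.8] [80.  87.1]
42 28 [-9.3 -9.2 -9.1 -9.  -8.9 -8.4 -7.9] [78.1 87.1]
46 22 [-9.2 -9.1 -9.1 -9.  -8.9 -8.9 -8.8] [78.2 86.6]
50 31 [-9.3 -9.2 -9.1 -9.1 -9.  -8.9 -8.7] [78.5 87.2]
54 31 [-9.3 -9.2 -9.2 -9.  -8.9 -8.8 -8.8] [78.3 87.1]
58 31 [-9.2 -9.1 -9.1 -9.  -8.9 -8.9 -8.9] [78.3 86.7]
62 35 [-9.3 -9.1 -9.1 -9.  -8.9 -8.9 -8.8] [78.7 87.1]
66 41 [-9.4 -9.2 -9.1 -9.  -8.9 -8.8 -8.7] [78.4 87. ]
70 41 [-9.3 -9.2 -9.1 -9.  -9.  -8.9 -8.7] [78.4 87.2]
74 42 [-9.2 -9.2 -9.  -8.9 -8.8 -8.8 -8.7] [78.4 86.5]
78 114 [-14.5 -13.3 -11.5  -9.5  -9.   -8.8  -8.7] [78.5 88. ]
82 194 [-14.2 -13.6 -12.7 -11.5 -10.3  -9.6  -9. ] [78.2 87.2]
```

Latch is about 0. I'll ease the gate onto the horn, then open gently.

Emit:
apply_moves(
  increments=[
    {"claw": 1,"offset": [-0.03,0,0],"twist": -0.003},
    {"claw": 1,"offset": [-0.03,0,0],"twist": -0.003},
    {"claw": 1,"offset": [-0.03,0,0],"twist": -0.003},
    {"claw": 1,"offset": [0,0,0],"twist": 0},
    {"claw": 0.65,"offset": [0,0,0],"twist": 0},
    {"claw": 0.6,"offset": [0,0,0],"twist": 0},
    {"claw": 0.5,"offset": [0,0,0],"twist": 0},
    {"claw": 0.4,"offset": [0,0,0],"twist": 0},
  ],
)

```text
time_s: 21.75
tcp_pos: [615.0, 70.7, 35.3]
eef_rot: [1.0, 0.002, 0.0, 0.0]
wrist_force: [0.8, -0.1, 0.5]
opening: 0.272
grip_force: 0.0
```

```bash
python3 look.py w9
```

```text
tool F [ 0.8  0.1 -0.5] tcp crate [-43.3  28.2  35.3] yaw -0.0374
gate -0.036838055 [-12.4521055   -0.97091264] 4663
38 17 [-9.3 -9.2 -9.1 -9.1 -9.  -8.9 -8.9] [81.3 87. ]
42 29 [-9.3 -9.3 -9.1 -9.  -8.9 -8.4 -7.7] [78.4 87.1]
46 23 [-9.2 -9.2 -9.1 -9.  -8.9 -8.9 -8.8] [79.  87.2]
50 29 [-9.2 -9.1 -9.1 -9.  -8.9 -8.8 -8.8] [78.3 86.9]
54 29 [-9.3 -9.2 -9.  -9.  -8.9 -8.9 -8.8] [78.8 87.3]
58 36 [-12.4  -9.3  -9.1  -9.   -8.9  -8.9  -8.8] [78.2 86.7]
62 35 [-9.3 -9.2 -9.1 -9.  -8.9 -8.8 -8.7] [78.4 87.5]
66 37 [-9.4 -9.2 -9.1 -9.  -8.9 -8.8 -8.7] [78.7 87.2]
70 40 [-9.3 -9.2 -9.1 -9.  -8.9 -8.8 -8.6] [78.4 86.8]
74 45 [-9.4 -9.3 -9.1 -9.  -8.9 -8.8 -8.7] [78.8 87.3]
78 100 [-13.4 -12.3 -10.4  -9.2  -9.   -8.8  -8.7] [78.4 87.9]
82 157 [-13.1 -12.4 -11.8 -10.9 -10.1  -9.4  -9.1] [78.  87.6]
```

Emit:
apply_moves(
  increments=[
    {"claw": 0.2,"offset": [0,0,0],"twist": 0},
    {"claw": 0,"offset": [0,0,0],"twist": 0},
    {"claw": 0,"offset": [0,0,0],"twist": 0},
    {"claw": 0,"offset": [0,0,-2],"twist": 0},
    {"claw": 0,"offset": [0,0,-3],"twist": 0},
    {"claw": 0,"offset": [0,0,-3],"twist": 0},
    {"claw": 0,"offset": [-2,0,-3],"twist": 0},
    {"claw": 0,"offset": [-3,0,-1],"twist": 0},
  ],
)

```text
time_s: 22.8
tcp_pos: [565.9, 69.9, 158.3]
eef_rot: [1.0, 0.001, 0.002, -0.0]
wrist_force: [-1.1, -0.2, -0.4]
opening: 0.503
grip_force: 0.0
```

Run:
```python
from meas import *
s=robot.read_state(); print(s['tcp_pos'],s['wrist_force']); im,d=robot.snapshot('wrist'); cv2.imwrite('pics/w10.png',im)
C=crate(pts('wrist',d,s)); S=sel(C,-60,0,-60,62,86,95); b,c=fit(S); print('gate',(b-np.pi/2+1)%np.pi-1,c)
S=sel(C,-90,-30,5,50,40,75); print('knob',len(S),np.percentile(S,[2,50,90,98],axis=0).round(1))
S=sel(C,-30,-10,70,100,45,75)
for y in range(70,100,4):
    q=S[(S[:,1]>=y)&(S[:,1]<y+4)]
    if len(q)>3: print(y,len(q),np.percentile(q[:,2],[10,50,90]).round(1),np.percentile(q[:,0],[2,98]).round(1))
```

```text
[565.89386191  69.89827663 158.26601387] [-1.09782637 -0.22912095 -0.35085252]
gate -0.038865805 [-14.750286    0.7672958]
knob 486 [[-58.7  20.9  54.1]
 [-44.5  27.6  59.1]
 [-32.9  33.1  60.5]
 [-30.4  34.4  61.1]]
70 65 [47.9 49.3 61.8] [-29.7 -15. ]
74 99 [48.6 60.4 69.3] [-29.4 -10.9]
78 64 [55.3 60.2 62. ] [-29.3 -15.2]
82 69 [55.5 60.3 62.3] [-29.1 -15.2]
86 50 [55.9 61.  62.3] [-29.9 -15.2]
90 33 [60.8 61.6 62.5] [-23.5 -18.2]
94 15 [60.6 61.6 62.7] [-23.3 -18.1]
```

View pics/w10.png

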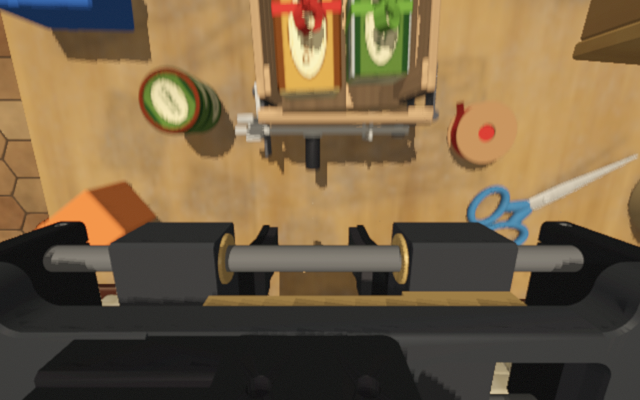

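The gate is held shut (−0.039 rad) with the bar in the keeper at (255,128). But the bar top reads about 2 mm high, so it may be hanging on friction. I'll press the knob down gently with closed fingers.

Emit:
apply_moves(
  increments=[
    {"claw": 1,"offset": [2.5,0,0],"twist": 0},
    {"claw": 1,"offset": [2.2,0,0],"twist": 0},
    {"claw": 1,"offset": [0,0,2],"twist": 0},
    {"claw": 1,"offset": [0,0,2],"twist": 0},
    {"claw": 1,"offset": [0,0,2],"twist": 0},
    {"claw": 1,"offset": [0,0,2],"twist": 0},
    {"claw": 1,"offset": [0,0,1.2],"twist": 0},
    {"claw": 1,"offset": [0,0,0],"twist": 0},
  ],
)

```text
time_s: 23.85
tcp_pos: [611.2, 70.7, 62.3]
eef_rot: [1.0, 0.002, -0.001, 0.0]
wrist_force: [0.1, 0.2, 0.6]
opening: 0.005
grip_force: 0.0
```

Emit:
apply_moves(
  increments=[
    {"claw": 1,"offset": [0,0,0.1],"twist": 0},
    {"claw": 1,"offset": [0,0,0.1],"twist": 0},
    {"claw": 1,"offset": [0,0,0.05],"twist": 0},
    {"claw": 1,"offset": [0,0,0.05],"twist": 0},
    {"claw": 1,"offset": [0,0,0.05],"twist": 0},
    {"claw": 1,"offset": [0,0,0.05],"twist": 0},
    {"claw": 1,"offset": [0,0,0],"twist": 0},
    {"claw": 1,"offset": [0,0,0],"twist": 0},
  ],
)

```text
time_s: 24.85
tcp_pos: [611.9, 70.9, 59.4]
eef_rot: [1.0, 0.002, 0.0, -0.0]
wrist_force: [-1.0, 0.5, 2.9]
opening: 0.004
grip_force: 1.9
```

Emit:
apply_moves(
  increments=[
    {"claw": 1,"offset": [0,0,0.05],"twist": 0},
    {"claw": 1,"offset": [0,0,0],"twist": 0},
    {"claw": 1,"offset": [0,0,0.05],"twist": 0},
    {"claw": 1,"offset": [0,0,0],"twist": 0},
    {"claw": 1,"offset": [0,0,0],"twist": 0},
    {"claw": 1,"offset": [0,0,0],"twist": 0},
    {"claw": 1,"offset": [0,0,0],"twist": 0},
    {"claw": 1,"offset": [0,0,0],"twist": 0},
  ],
)

```text
time_s: 25.85
tcp_pos: [612.0, 70.9, 59.2]
eef_rot: [1.0, 0.002, 0.0, -0.0]
wrist_force: [-3.9, -0.2, 12.9]
opening: 0.008
grip_force: 6.4
```

It's on a firm stop at 59.2 mm, and the knob top is 59 mm when seated, so the bar is on the notch floor. Retreating.

Emit:
apply_moves(
  increments=[
    {"claw": 1,"offset": [0,0,-0.3],"twist": 0},
    {"claw": 1,"offset": [0,0,-1],"twist": 0},
    {"claw": 1,"offset": [0,0,-2.5],"twist": 0},
    {"claw": 1,"offset": [0,0,-3],"twist": 0},
    {"claw": 1,"offset": [-2.5,0,-3],"twist": 0},
    {"claw": 1,"offset": [-2.5,0,-1],"twist": 0},
    {"claw": 1,"offset": [0,0,0],"twist": 0},
    {"claw": 1,"offset": [0,0,0],"twist": 0},
  ],
)

```text
time_s: 26.85
tcp_pos: [562.1, 71.1, 166.4]
eef_rot: [1.0, 0.002, 0.0, -0.0]
wrist_force: [0.7, 0.1, 0.1]
opening: 0.003
grip_force: 0.0
```

Run:
```python
from meas import *
s=robot.read_state(); print(s['tcp_pos'],s['wrist_force']); im,d=robot.snapshot('wrist')
C=crate(pts('wrist',d,s)); S=sel(C,-60,0,-60,62,86,95); b,c=fit(S); print('gate',(b-np.pi/2+1)%np.pi-1,c)
S=sel(C,-90,-30,5,50,40,75); print('knob',len(S),np.percentile(S,[50,98],axis=0).round(1))
S=sel(C,-25,-16,89,100,45,75);print('bar end z',np.median(S[:,2]))
S=sel(C,-45,-10,-45,98,52,67); 
for n in ('scene',):
    im,d=robot.snapshot(n); hsv=cv2.cvtColor(im,cv2.COLOR_BGR2HSV); K=crate(pts(n,d))
    g=(hsv[...,0]>12)&(hsv[...,0]<32)&(hsv[...,1]>110)&(K[...,0]>-5)&(K[...,0]<110)&(K[...,1]>-4)&(K[...,1]<58)&(K[...,2]>62)&(K[...,2]<72)
    print('gold',np.percentile(K[g][:,0],[1,99]).round(1))
```

```text
[562.0673558   71.07603059 166.36889753] [0.68677825 0.12413683 0.14809419]
gate -0.036513925 [-14.468993     0.91860604]
knob 444 [[-44.5  27.5  57.4]
 [-30.7  34.2  59.3]]
bar end z 58.567369916226966
gold [ 6.7 95.8]
```

The bar end is now at 58.6 mm (59 expected when level), the gate reads −0.037, and the box is at about x 51.

```bash
python3 -c "
from rig import robot
print(robot.job_done())"
```

```text
the job is handed in; nothing more can be done
None
```

I handed the job in without seeing the verdict: by my last measurements the gold box is home (about x 51 mm), the gate is shut at about −0.037 rad, the drop bar is on the notch floor, and the arm is clear of everything.

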